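# Make up two drum hardware kits

### The job

Make up the two kits for the drums from the loose stock on the bench. Into the long tray go the mallet, lying flat in the long slot, and the small rubber foot and the wing nut, one in each of its two pockets (either way round); into the short tray go the large rubber foot and the large steel ring, one in each pocket (either way round). Everything must sit on the tray floor, the feet and the nut upright and the ring flat, as they stand now; leave the small ring, the paint tin and the screwdriver where they are.

Things in the scene. Friction and masses are not known exactly. Their poses are not given: they have to be found in the camera images.
- long_tray: Long plywood kit tray, fixed, 132 (x) x 208 (y) x 14 mm high; floor 4 mm thick, walls 4 mm. Origin: centre of the underside. Far (+x) side: a long slot, inside 54 (x) x 200 (y) mm, centre x = +35, y = 0. Near (-x) side: two pockets, inside 66 (x) x 98 (y) mm, centres x = -29, y = +51 and -51 mm. Length roughly along world y (yaw within 0.25 rad), left or right.
- short_tray: Short plywood kit tray, fixed, 86 (x) x 168 (y) x 14 mm high; floor 4 mm thick, walls 4 mm. Origin: centre of the underside. Two pockets, each inside 78 x 78 mm, centres x = 0, y = +41 and -41 mm. Length roughly along world y (yaw within 0.25 rad), left or right.
- mallet: Drum mallet lying down, 170 mm long, 80 g: white ball head 34 mm across, wooden stick 12 mm thick, black straight-sided grip 80 long x 20 wide x 22 mm high with a flat underside (does not roll). x runs towards the head, z up. Origin: mid-length, at underside height; grip from x = -85 to -5 mm, stick to the ball, whose centre is at x = +68 mm, 17 mm up.
- small_foot: Small black rubber foot, standing: round flange 36 mm across and 12 mm high, above it a round body 26 mm across up to 32 mm high; steel disc on its top. 40 g. Origin: centre of the underside, z up.
- large_foot: Large black rubber foot, standing: round flange 54 mm across and 12 mm high, above it a round body 40 mm across up to 34 mm high; steel disc on its top. 90 g. Origin: centre of the underside, z up.
- wing_nut: Big steel wing nut, standing on its hub: hub 26 mm across and 32 mm high; two wings 8 mm thick along x, 62 mm from tip to tip, between about 14 and 39 mm up. 100 g. It can be gripped across the hub along y, where the wings leave the hub free. Origin: centre of the underside, z up.
- large_ring: Large thick steel ring (neck collar) lying flat: 48 mm outside, 30 mm inside, 30 mm high, 160 g. Origin: centre of the underside, z up.
- small_ring: Small steel ring, 30 mm outside, 18 mm inside, 18 mm high, at the far side of the work: belongs to neither kit and stays where it is. Origin: centre of the underside, z up.
- paint_tin: Closed paint tin with a green band, standing upright at the far side, 60 mm across, 75 mm high; stays where it is. Origin: centre of the underside, z up.
- screwdriver: Screwdriver with a red handle lying along the bench at the far side, 150 mm long; stays where it is. Its x axis runs from the handle to the tip.
Things that resemble listed ones, but are neither listed nor needed, are in the scene too. What is shaped like the small_foot but purple, red or yellow is not meant.

How it is judged:
At the end, for the whole second after the job is handed in: Mallet flat in the long tray's slot; small foot and wing nut one in each of its pockets; large foot and large ring one in each pocket of the short tray; undersides within 3.5 mm of the floor, tilt under 0.1 rad (mallet 0.07), at rest; small ring, tin, screwdriver moved under 25 mm (x of small_foot in the frame of long_tray between -0.058 and 0 m and y of small_foot in the frame of long_tray between -0.096 and 0.096 m and z of small_foot in the frame of long_tray between 0 and 0.0075 m and angle between each of small_foot, wing_nut, large_foot, large_ring's own z axis and vertical below 0.1 rad and linear speed of each of small_foot, wing_nut, mallet, large_foot, large_ring below 0.02 m/s and angular speed of each of small_foot, wing_nut, mallet, large_foot, large_ring below 0.2 rad/s and x of wing_nut in the frame of long_tray between -0.058 and 0 m and y of wing_nut in the frame of long_tray between -0.096 and 0.096 m and z of wing_nut in the frame of long_tray between 0 and 0.0075 m and x of mallet in the frame of long_tray between 0.012 and 0.058 m and y of mallet in the frame of long_tray between -0.03 and 0.03 m and z of mallet in the frame of long_tray between 0 and 0.0075 m and angle between mallet's own z axis and vertical below 0.07 rad and x of large_foot in the frame of short_tray between -0.035 and 0.035 m and y of large_foot in the frame of short_tray between -0.078 and 0.078 m and z of large_foot in the frame of short_tray between 0 and 0.0075 m and x of large_ring in the frame of short_tray between -0.035 and 0.035 m and y of large_ring in the frame of short_tray between -0.078 and 0.078 m and z of large_ring in the frame of short_tray between 0 and 0.0075 m and ((y of small_foot in the frame of long_tray above 0.015 m and y of wing_nut in the frame of long_tray below -0.015 m) or (y of small_foot in the frame of long_tray below -0.015 m and y of wing_nut in the frame of long_tray above 0.015 m)) and ((y of large_foot in the frame of short_tray above 0.015 m and y of large_ring in the frame of short_tray below -0.015 m) or (y of large_foot in the frame of short_tray below -0.015 m and y of large_ring in the frame of short_tray above 0.015 m)) and distance of each of small_ring, paint_tin, screwdriver from where it was at the start of the episode below 0.025 m); the robot touches nothing.
It fails at once if the small ring was moved or knocked over (distance of small_ring from where it was at the start of the episode above 0.025 m or angle between small_ring's own z axis and vertical above 0.4 rad).
It fails at once if the paint tin was moved or knocked over (distance of paint_tin from where it was at the start of the episode above 0.025 m or angle between paint_tin's own z axis and vertical above 0.4 rad).
It fails at once if the screwdriver was moved or knocked over (distance of screwdriver from where it was at the start of the episode above 0.025 m).
It also fails if it takes over 104 s, if anything falls off the work surface, if the arm or the gripper's body presses on something with over 40 N, if the wrist force passes 120 N, or if a joint passes its speed limit or range.

### The arm

A 6-joint arm with a two-finger parallel gripper is mounted at the origin on the work surface. World frame = base frame: x ahead of the robot, y to its left, z up, the work surface at z = 0. Lengths are in m, angles in rad, forces in N, time in s.
With the tool pointing down it reaches from about 0.35 to 0.85 m from the base axis. Payload 8.1 kg.
Tool frame: the origin (TCP) lies midway between the tips of the shut fingers; the grasp point (between the pads) lies 19 mm behind it; z points along the fingers, y is the line along which they close (so a half turn about z gives the same grasp; the last joint's range is limited). The gripper opens to 93 mm and grips with 3 to 60 N. Pads are 15 mm wide; open, the fingers measure 128 mm over their backs; the gripper's body (75 mm by 188 mm) begins 65 mm behind the grasp point.
Start: joints at [-1.252, 0.13, 1.488, -0, 1.523, -0.085], TCP at [0.236, -0.552, 0.219] pointing down, gripper open.
Joint ranges: [-2.96, 2.96], [-0.89, 2.26], [0.02, 2.5], [-1.34, 4.48], [0, 2.73], [-2.66, 2.66]. Speed limits (rad/s): [2.39, 2.39, 2.79, 3.14, 3.14, 3.14].

### API

Orientations are given as a rotation vector (axis times angle).
In Python, from plant import read_state, read_camera, camera_model, close_job gives the robot as it stands. The module is installed in compiled form; this text tells all that it offers.
- The arm moves only by the tool carry_out, never from a script. Its argument "moves" is a list of rows, each an object of numbers: "jaw": the finger opening in m, from 0 to 0.093; "dx", "dy", "dz": the shift along the tool's x, y, z in m; "yaw": the turn about the tool's z in rad. In form: [{"jaw": .., "dx": .., "dy": .., "dz": .., "yaw": ..}, ...]. A call has 1 to 8 rows; each row shifts and turns the commanded pose from where the row before left it, along the tool's axes as they then stand; what a row does not reach is not made up. A row lasts 1/8 s, in which the tool goes at most 62.5 mm and 10.7 degrees, less where a joint would pass 70% of its speed; a pose out of reach is approached as far as the arm can. A call is refused whole if a number of a shift passes 0.0625 or a number of a turn 0.188, either way. A call with a gripper value outside its range is refused whole. The fingers move at their own pace and stop on an object; "grip_force" is the grip in N (left out, the last holds). Time passes only in rows, so rows that do not move let the fingers close. It gives the time, the measured TCP pose, the force, the opening and the grip force at its end, in the units of the state.
- read_state(): the state, without advancing time (a new reading comes with each control period).
- read_camera(name): name is "scene" or "side" or "wrist"; returns the picture (420x560x3 uint8, red, green, blue); there is no depth.
- camera_model(name): a dict with "camera_matrix" (3x3 intrinsics, pixels), "view" (4x4, takes a point from world to camera coordinates). Camera axes: x right, y up, looking along -z (the intrinsics and any distortion apply to the point x, -y, -z); pixel columns grow to the right and rows downward; lengths in m; the calibration is good to about 2 mm. A picture is of the moment at which its call begins: read the wrist's pose just before it. camera_model takes no time and is no camera call; for the wrist camera it gives the pose at the moment of the call.
- close_job(): hands the job in; it is judged then, once.
The state is a dict: "t": time; "q": joint angles; "dq": joint speeds; "joint_torque": joint torques, N m; "tool_pos": TCP position; "orientation": TCP orientation; "force": force on the tool from outside, world axes, zero at the start; "wrist_torque": the same for the moment, N m; "opening": finger opening in m; "gripper_force": force on a finger pad.
Only numpy, scipy, OpenCV 4.12 (cv2) and the standard library are available. Lean on these libraries where they do the work, as an engineer would, in place of code of your own. Each camera call takes 0.05 s, during which the arm holds its last target. There are 200 camera calls.

## Working session

There is one attempt and no reset: what is moved stays moved. The work goes in short steps, Python scripts to look and compute and a tool call to move; the robot and the scene stay as the last step left them, time stands still between calls to the robot, and variables do not carry over. Pictures are saved under pics/ and viewed, at most 14 in all, crops included, and the job is handed in when it is done.

Besides the shell and the picture viewer there is one more tool, called by a JSON object that holds its "method" and its "body", one argument or row to a line. carry_out: Moves the arm, as the interface text tells. Its arguments: {"type":"object","properties":{"moves":{"type":"array","items":{"type":"object","properties":{"jaw":{"type":"number"},"dx":{"type":"number"},"dy":{"type":"number"},"dz":{"type":"number"},"yaw":{"type":"number"}}}},"grip_force":{"type":"number"}},"required":["moves"]}

```bash
mkdir -p pics
python3 - <<'E'
from plant import *
import cv2,numpy as np
for n in("scene","side"):
    cv2.imwrite(f"pics/{n}0.png",read_camera(n)[:,:,::-1]); m=camera_model(n); print(n,{k:np.round(v,4).tolist() if not isinstance(v,str) else v for k,v in m.items()})
s=read_state();print({k:np.round(v,4) for k,v in s.items()})
m=camera_model("wrist");print(np.round(m['camera_matrix'],1),np.round(m['view'],4))
E
```

```text
scene {'camera_matrix': [[413.2845, 0.0, 276.6878], [0.0, 413.2845, 203.761], [0.0, 0.0, 1.0]], 'view': [[-0.74, 0.6725, -0.0117, 0.4219], [-0.3776, -0.4009, 0.8347, 0.187], [0.5567, 0.622, 0.5506, -1.3742], [0.0, 0.0, 0.0, 1.0]]}
side {'camera_matrix': [[386.4735, 0.0, 278.4854], [0.0, 386.4735, 200.1097], [0.0, 0.0, 1.0]], 'view': [[0.904, -0.4274, 0.009, -0.5134], [0.2327, 0.5096, 0.8283, -0.1865], [-0.3586, -0.7467, 0.5602, -0.8336], [0.0, 0.0, 0.0, 1.0]]}
{'t': np.float64(0.1), 'q': array([-1.2524,  0.1311,  1.4891, -0.    ,  1.523 , -0.0854]), 'dq': array([-0.0023, -0.0021, -0.0014, -0.0018, -0.0012,  0.0006]), 'joint_torque': array([ 9.00000e-04, -5.61344e+01, -4.93094e+01,  7.70000e-02,
        2.91000e-02, -1.00000e-04]), 'tool_pos': array([ 0.2356, -0.5513,  0.2177]), 'orientation': array([-3.0762e+00, -6.2960e-01,  3.0000e-04]), 'force': array([-0.3594,  0.216 ,  0.3339]), 'wrist_torque': array([-0.0246, -0.0284,  0.0429]), 'gripper_force': np.float64(0.0), 'opening': np.float64(0.0928)}
[[345.4   0.  282.3]
 [  0.  345.4 203.2]
 [  0.    0.    1. ]] [[ 0.3922 -0.9199 -0.0026 -0.5984]
 [ 0.8781  0.3752 -0.297   0.0338]
 [ 0.2742  0.1142  0.9549 -0.3913]
 [ 0.      0.      0.      1.    ]]
```

View pics/scene0.png

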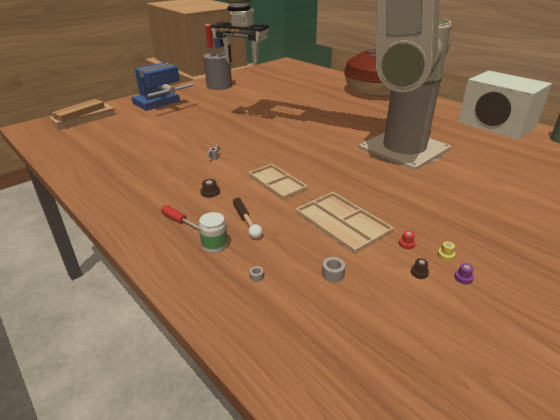

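View pics/side0.png

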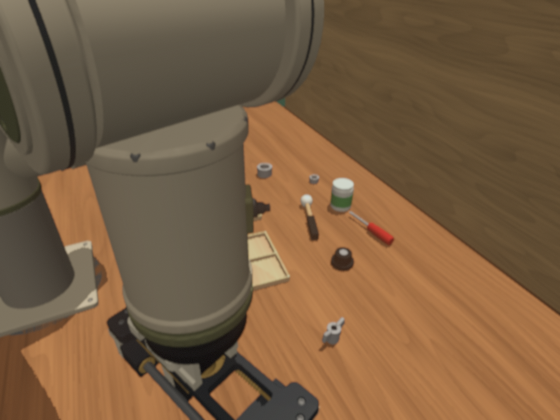

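The scene view shows: wing nut (214,153), large foot (210,187), mallet (248,218), short tray (277,181), long tray (343,219), large ring (334,269), black small foot (421,267), and the decoys red (408,239), yellow (447,249) and purple (465,272). The side view confirms the far group.

```bash
cat > h.py <<'E'
from plant import *
import cv2,numpy as np
from scipy.spatial.transform import Rotation as R
def ray(px,z,m):
    K=m['camera_matrix'];V=m['view']
    d=np.linalg.inv(K)@np.array([px[0],px[1],1.]);d=V[:3,:3].T@np.array([d[0],-d[1],-d[2]])
    c=-V[:3,:3].T@V[:3,3];return (c+d*(z-c[2])/d[2])[:2]
def proj(p,m):
    c=m['view'][:3,:3]@np.array(p)+m['view'][:3,3];u=m['camera_matrix']@np.array([c[0],-c[1],-c[2]]);return u[:2]/u[2]
def wrist(name=None):
    m=camera_model("wrist");im=read_camera("wrist")[:,:,::-1].copy()
    if name:cv2.imwrite(f"pics/{name}.png",im)
    return im,m
def tool():
    s=read_state();r=R.from_rotvec(s['orientation']).as_matrix();return s,np.array(s['tool_pos']),r
def to(xy,z,closeang=None):
    """tool-frame shift to put TCP at xy,z, and yaw to make tool y lie along world angle closeang"""
    s,p,r=tool();d=r.T@(np.array([*xy,z])-p);print("t",s['t'],"tcp",p.round(4),"toolz",r[:,2].round(3),"shift",d.round(4),end=' ')
    a=np.arctan2(r[1,1],r[0,1]);print("closing ang",round(a,3),"q6",round(s['q'][5],3),end=' ')
    if closeang is not None:
        w=(closeang-a+np.pi/2)%np.pi-np.pi/2;print("yaw",round(-w,3),end='')
    print()
E
python3 - <<'E'
from h import *
m=camera_model("scene")
for n,px,z in[("nut",(214,153),.02),("lfoot",(210,187),.017),("mhead",(256,231),.017),("mgrip",(240,207),.011),("short",(277,181),.01),("long",(343,219),.01),("ring",(334,269),.015),("sfoot",(421,267),.016),("red",(408,239),.016),("yel",(447,249),.016),("pur",(465,272),.016),("sring",(257,273),.01),("tin",(213,233),.037),("sdH",(174,214),.01),("sdT",(205,230),.01)]: print(n,ray(px,z,m).round(3))
to((.5,.0),.3,0)
E
```

```text
nut [ 0.504 -0.368]
lfoot [ 0.631 -0.208]
mhead [0.667 0.034]
mgrip [ 0.626 -0.079]
short [ 0.466 -0.113]
long [0.472 0.136]
ring [0.63  0.244]
sfoot [0.494 0.365]
red [0.432 0.293]
yel [0.4   0.372]
pur [0.441 0.434]
sring [0.752 0.139]
tin [ 0.759 -0.006]
sdH [ 0.767 -0.17 ]
sdT [ 0.748 -0.06 ]
t 0.1 tcp [ 0.2356 -0.5513  0.2177] toolz [-0.001  0.002 -1.   ] shift [ 0.4597 -0.4032 -0.0816] closing ang -1.167 q6 -0.085 yaw -1.167
```

{"method": "carry_out", "body": {
  "moves": [
    {"dx": 0.045, "dy": -0.036, "dz": -0.014},
    {"dx": 0.045, "dy": -0.036, "dz": -0.014},
    {"dx": 0.045, "dy": -0.036, "dz": -0.014},
    {"dx": 0.045, "dy": -0.036, "dz": -0.014},
    {"dx": 0.045, "dy": -0.036, "dz": -0.014},
    {"dx": 0.045, "dy": -0.036, "dz": -0.014},
    {},
    {}
  ]
}}

```text
invalid input at $.moves[0]: expected keys jaw, dx, dy, dz, yaw
```

Run:
```python
from h import *
im,m=wrist("w1");to((.504,-.368),.3,0)
for n,p in dict(nut=(.504,-.368,.02),lf=(.631,-.208,.017),mh=(.667,.034,.017),short=(.466,-.113,.01),long=(.472,.136,.01)).items():print(n,proj(p,m).round())
```

```text
t 0.15 tcp [ 0.2356 -0.5513  0.2178] toolz [-0.     0.001 -1.   ] shift [ 0.3188 -0.0632 -0.082 ] closing ang -1.167 q6 -0.085 yaw -1.167
nut [ 204. -213.]
lf [  38. -569.]
mh [-393. -948.]
short [-121. -311.]
long [-503. -521.]
```

View pics/w1.png

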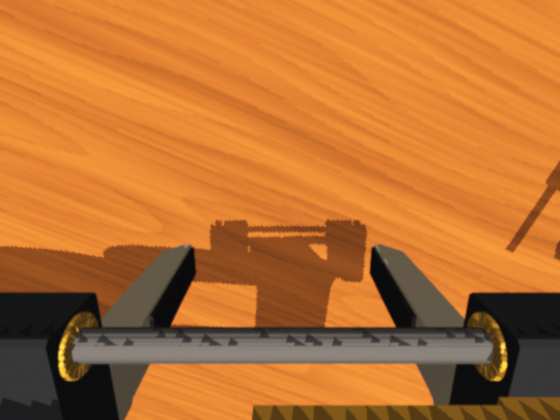

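The wrist picture at the start shows only bare bench and the fingers; the usable view is the upper half, ahead along tool +x.

{"method": "carry_out", "body": {
  "moves": [
    {"jaw": 0.093, "dx": 0.042, "dy": -0.037, "dz": -0.0135, "yaw": 0},
    {"jaw": 0.093, "dx": 0.042, "dy": -0.037, "dz": -0.0135, "yaw": 0},
    {"jaw": 0.093, "dx": 0.042, "dy": -0.037, "dz": -0.0135, "yaw": 0},
    {"jaw": 0.093, "dx": 0.042, "dy": -0.037, "dz": -0.0135, "yaw": 0},
    {"jaw": 0.093, "dx": 0.042, "dy": -0.037, "dz": -0.0135, "yaw": 0},
    {"jaw": 0.093, "dx": 0.042, "dy": -0.037, "dz": -0.0135, "yaw": 0.14},
    {"jaw": 0.093, "dx": 0, "dy": 0, "dz": 0, "yaw": 0.132},
    {"jaw": 0.093, "dx": 0, "dy": 0, "dz": 0, "yaw": 0.132}
  ],
  "grip_force": 25
}}

```text
t: 1.15
tool_pos: [0.3807, -0.2476, 0.2998]
orientation: [3.141, -0.004, 0.0]
force: [-0.1, 0.4, -0.5]
opening: 0.0927
gripper_force: 0.0
```

Run:
```python
from h import *
im,m=wrist("w2");to((.504,-.368),.3,0)
for n,p in dict(nut=(.504,-.368,.02),lf=(.631,-.208,.017),mh=(.667,.034,.017),short=(.466,-.113,.01),long=(.472,.136,.01)).items():print(n,proj(p,m).round())
```

```text
t 1.2 tcp [ 0.3805 -0.248   0.2996] toolz [-0. -0. -1.] shift [ 0.1247  0.1188 -0.0004] closing ang -1.58 q6 0.89 yaw 1.561
nut [383.  60.]
lf [246. -64.]
mh [  17. -104.]
short [175.  94.]
long [-24.  90.]
```

View pics/w2.png

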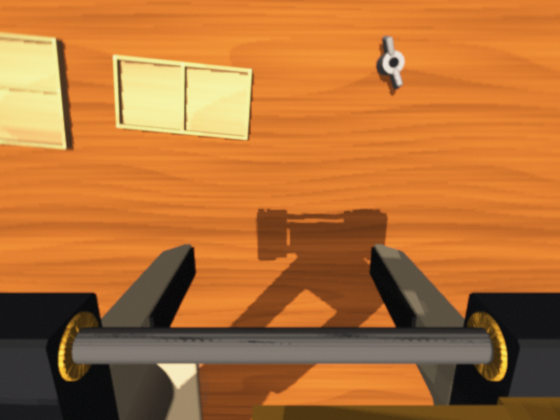

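The wrist view shows the wing nut at (392,62), with its wings running about (387,40)–(397,86). The short tray has corners near (115,55), (252,69), (248,139) and (117,126), and part of the long tray shows at the left.

```bash
cat >> h.py <<'E'
def blobs(im,lo,hi,amin=150,clip=205):
    h=cv2.cvtColor(im,cv2.COLOR_BGR2HSV);k=cv2.inRange(h,np.array(lo),np.array(hi));k[clip:]=0
    k=cv2.morphologyEx(k,cv2.MORPH_CLOSE,np.ones((5,5)))
    c,_=cv2.findContours(k,cv2.RETR_EXTERNAL,cv2.CHAIN_APPROX_NONE);return [x for x in c if cv2.contourArea(x)>amin]
def rect(c,z,m):
    """contour -> world on plane z, minAreaRect: centre, sides, angle of long side"""
    w=np.array([ray(p,z,m) for p in c[:,0,:]],np.float32)*1000
    (cx,cy),s,a=cv2.minAreaRect(w);a=np.radians(a)
    if s[1]>s[0]:a+=np.pi/2
    a=(a+np.pi/2)%np.pi-np.pi/2
    return np.round([cx/1e3,cy/1e3],4),np.round(sorted(s)),round(a,3)
E
python3 - <<'E'
from h import *
im=cv2.imread("pics/w2.png");m=camera_model("wrist")
h=cv2.cvtColor(im,cv2.COLOR_BGR2HSV)
for p in((80,140),(70,389),(30,300),(50,389),(100,210),(90,20)):print(p,h[p])
for c in blobs(im,(0,0,60),(180,110,255)):print(cv2.boundingRect(c),cv2.contourArea(c))
print('--')
for c in blobs(im,(18,40,150),(40,175,255)):print(cv2.boundingRect(c),rect(c,.014,m))
E
```

```text
(80, 140) [ 26  93 246]
(70, 389) [ 20  22 233]
(30, 300) [ 14 198 234]
(50, 389) [ 14  30 177]
(100, 210) [ 28  84 246]
(90, 20) [ 21 120 231]
(113, 55, 139, 85) 9256.5
(0, 37, 66, 111) 4929.0
(377, 36, 28, 53) 750.5
--
(113, 55, 139, 85) (array([ 0.4616, -0.123 ]), array([ 88., 169.]), np.float64(1.464))
(0, 32, 67, 117) (array([0.4704, 0.0693]), array([ 85., 134.]), np.float64(-0.101))
```

Run:
```python
from h import *
im=cv2.imread("pics/w2.png");m=camera_model("wrist")
c=[c for c in blobs(im,(0,0,60),(180,110,255)) if cv2.boundingRect(c)[0]>300][0]
xy,s,a=rect(c,.033,m);print(xy,s,a);print(ray((393,62),.032,m))
to(xy,.06,a+np.pi/2)
```

```text
[ 0.499  -0.3739] [31. 56.] -0.013
[ 0.49965015 -0.37701719]
t 1.2 tcp [ 0.3805 -0.248   0.2996] toolz [-0. -0. -1.] shift [0.1197 0.1248 0.2396] closing ang -1.58 q6 0.89 yaw 0.003
```

{"method": "carry_out", "body": {
  "moves": [
    {"jaw": 0.093, "dx": 0.008, "dy": 0.042, "dz": 0.045, "yaw": 0},
    {"jaw": 0.093, "dx": 0.008, "dy": 0.042, "dz": 0.045, "yaw": 0},
    {"jaw": 0.093, "dx": 0.004, "dy": 0.042, "dz": 0.05, "yaw": 0},
    {"jaw": 0.093, "dx": 0, "dy": 0, "dz": 0.02, "yaw": 0}
  ]
}}

```text
t: 1.7
tool_pos: [0.398, -0.3731, 0.1374]
orientation: [-3.137, 0.001, 0.007]
force: [-0.3, 1.5, 0.1]
opening: 0.093
gripper_force: 0.0
```

```bash
cat >> h.py <<'E'
def pca(c,z,m):
    w=np.array([ray(p,z,m) for p in c[:,0,:]],np.float32)
    v=cv2.fitLine(w,cv2.DIST_L2,0,.001,.001).ravel();return w.mean(0).round(4),(w.min(0)/2+w.max(0)/2).round(4),round(float((np.arctan2(v[1],v[0])+np.pi/2)%np.pi-np.pi/2),3)
E
python3 - <<'E'
from h import *
im,m=wrist("w3")
for c in blobs(im,(0,0,60),(180,110,255)):
    if cv2.boundingRect(c)[0]<150: continue
    print(cv2.boundingRect(c),rect(c,.033,m),pca(c,.035,m))
    xy,_,a=pca(c,.035,m);to(xy,.08,a+np.pi/2)
E
```

```text
(271, 23, 35, 84) (array([ 0.5014, -0.3763]), array([25., 56.]), np.float64(-0.011)) (array([ 0.502 , -0.3759], dtype=float32), array([ 0.5012, -0.3763], dtype=float32), 0.341)
t 1.75 tcp [ 0.3977 -0.3712  0.1359] toolz [-0.005  0.006 -1.   ] shift [0.1047 0.005  0.0553] closing ang -1.571 q6 0.726 yaw -0.341
```

View pics/w3.png

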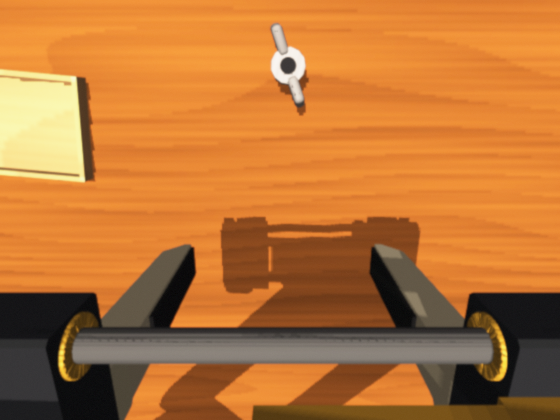

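The wing nut stands at (288,66), with its wings from (277,28) to (299,104), so about 0.28 rad. I'll go above it and check before the descent.

{"method": "carry_out", "body": {
  "moves": [
    {"jaw": 0.093, "dx": 0.05, "dy": 0.002, "dz": 0.03, "yaw": 0},
    {"jaw": 0.093, "dx": 0.05, "dy": 0.001, "dz": 0.02, "yaw": 0},
    {"jaw": 0.07, "dx": 0, "dy": 0, "dz": 0, "yaw": -0.14},
    {"jaw": 0.07, "dx": 0, "dy": 0, "dz": 0, "yaw": -0.14},
    {"jaw": 0.07, "dx": 0, "dy": 0, "dz": 0, "yaw": 0},
    {"jaw": 0.07, "dx": 0, "dy": 0, "dz": 0, "yaw": 0}
  ]
}}

```text
t: 2.5
tool_pos: [0.5005, -0.3756, 0.0932]
orientation: [3.11, 0.434, 0.002]
force: [0.0, -0.8, 0.2]
opening: 0.0699
gripper_force: 0.0
```

Run:
```python
from h import *
to((.5015,-.376),.010,.285+np.pi/2)
```

```text
t 2.5 tcp [ 0.5005 -0.3756  0.0932] toolz [ 0.001 -0.001 -1.   ] shift [0.0008 0.0005 0.0832] closing ang -1.293 q6 0.568 yaw -0.008
```

{"method": "carry_out", "body": {
  "moves": [
    {"jaw": 0.07, "dx": 0.001, "dy": 0, "dz": 0.045, "yaw": 0},
    {"jaw": 0.07, "dx": 0, "dy": 0, "dz": 0.025, "yaw": 0},
    {"jaw": 0.07, "dx": 0, "dy": 0, "dz": 0.013, "yaw": 0},
    {"jaw": 0.02, "dx": 0, "dy": 0, "dz": 0, "yaw": 0},
    {"jaw": 0.02, "dx": 0, "dy": 0, "dz": 0, "yaw": 0},
    {"jaw": 0.02, "dx": 0, "dy": 0, "dz": 0, "yaw": 0},
    {"jaw": 0.02, "dx": 0, "dy": 0, "dz": 0, "yaw": 0},
    {"jaw": 0.02, "dx": 0, "dy": 0, "dz": 0, "yaw": 0}
  ],
  "grip_force": 30
}}

```text
t: 3.5
tool_pos: [0.5013, -0.3758, 0.0094]
orientation: [3.11, 0.438, 0.001]
force: [0.1, 0.3, 1.8]
opening: 0.0251
gripper_force: 30.0
```

{"method": "carry_out", "body": {
  "moves": [
    {"jaw": 0.02, "dx": 0, "dy": 0, "dz": -0.03, "yaw": 0},
    {"jaw": 0.02, "dx": 0, "dy": 0, "dz": -0.05, "yaw": 0},
    {"jaw": 0.02, "dx": 0, "dy": -0.035, "dz": -0.05, "yaw": 0},
    {"jaw": 0.02, "dx": 0, "dy": -0.035, "dz": -0.05, "yaw": 0},
    {"jaw": 0.02, "dx": 0, "dy": -0.055, "dz": -0.02, "yaw": 0},
    {"jaw": 0.02, "dx": 0, "dy": -0.055, "dz": 0, "yaw": 0},
    {"jaw": 0.02, "dx": 0, "dy": -0.055, "dz": 0, "yaw": 0},
    {"jaw": 0.02, "dx": 0, "dy": -0.055, "dz": 0, "yaw": 0}
  ]
}}

```text
t: 4.5
tool_pos: [0.4202, -0.0952, 0.2089]
orientation: [3.111, 0.437, 0.001]
force: [0.6, -0.5, -1.6]
opening: 0.0253
gripper_force: 30.0
```

{"method": "carry_out", "body": {
  "moves": [
    {"jaw": 0.02, "dx": 0.005, "dy": -0.055, "dz": 0, "yaw": 0},
    {"jaw": 0.02, "dx": 0.005, "dy": -0.055, "dz": 0, "yaw": 0},
    {"jaw": 0.02, "dx": 0.003, "dy": -0.055, "dz": 0, "yaw": 0},
    {"jaw": 0.02, "dx": 0, "dy": -0.055, "dz": 0, "yaw": 0},
    {"jaw": 0.02, "dx": 0, "dy": -0.013, "dz": 0, "yaw": 0.14},
    {"jaw": 0.02, "dx": 0, "dy": 0, "dz": 0, "yaw": 0.14},
    {"jaw": 0.02, "dx": 0, "dy": 0, "dz": 0, "yaw": 0},
    {"jaw": 0.02, "dx": 0, "dy": 0, "dz": 0, "yaw": 0}
  ]
}}

```text
t: 5.5
tool_pos: [0.3691, 0.1306, 0.2088]
orientation: [-3.142, -0.004, 0.0]
force: [-0.3, 0.3, -1.0]
opening: 0.0253
gripper_force: 30.0
```

Run:
```python
from h import *
im,m=wrist("w4");s=read_state();print(s['tool_pos'],s['opening'])
for c in blobs(im,(18,40,150),(40,175,255),400):print(cv2.boundingRect(c),rect(c,.014,m))
```

```text
[0.36913722 0.13055514 0.2088686 ] 0.025486439485330477
(444, 31, 116, 105) (array([ 0.4622, -0.096 ]), array([ 87., 121.]), np.float64(1.479))
(173, 0, 225, 152) (array([0.4723, 0.1338]), array([134., 208.]), np.float64(1.488))
```

View pics/w4.png

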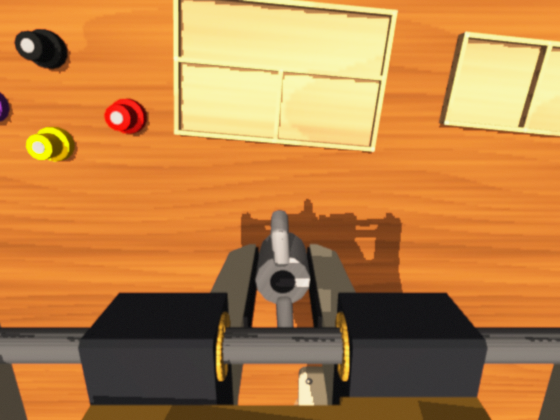

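The long tray measures (0.472,0.134) with yaw −0.083. The black small foot is at (40,47), with the decoys red (125,116), yellow (48,146) and purple (2,107). The nut goes into the right-hand (−y) pocket.

{"method": "carry_out", "body": {
  "moves": [
    {"jaw": 0.02, "dx": 0.035, "dy": 0.022, "dz": 0.02, "yaw": 0},
    {"jaw": 0.02, "dx": 0.035, "dy": 0.023, "dz": 0.04, "yaw": 0.083},
    {"jaw": 0.02, "dx": 0, "dy": 0, "dz": 0.05, "yaw": 0},
    {"jaw": 0.02, "dx": 0, "dy": 0, "dz": 0.04, "yaw": 0},
    {"jaw": 0.02, "dx": 0, "dy": 0, "dz": 0, "yaw": 0},
    {"jaw": 0.02, "dx": 0, "dy": 0, "dz": 0, "yaw": 0}
  ]
}}

```text
t: 6.3
tool_pos: [0.4401, 0.0857, 0.0605]
orientation: [-3.139, 0.13, -0.003]
force: [-0.2, 0.3, -1.0]
opening: 0.0251
gripper_force: 30.0
```

Run:
```python
from h import *
to((.4392,.0854),.0145,1.488)
```

```text
t 6.3 tcp [0.4401 0.0857 0.0605] toolz [ 0.002  0.    -1.   ] shift [-0.001   0.0004  0.046 ] closing ang -1.654 q6 1.732 yaw -0.0
```

{"method": "carry_out", "body": {
  "moves": [
    {"jaw": 0.02, "dx": -0.001, "dy": 0, "dz": 0.025, "yaw": 0},
    {"jaw": 0.02, "dx": 0, "dy": 0, "dz": 0.015, "yaw": 0},
    {"jaw": 0.02, "dx": 0, "dy": 0, "dz": 0.006, "yaw": 0},
    {"jaw": 0.02, "dx": 0, "dy": 0, "dz": 0, "yaw": 0},
    {"jaw": 0.05, "dx": 0, "dy": 0, "dz": 0, "yaw": 0},
    {"jaw": 0.05, "dx": 0, "dy": 0, "dz": 0, "yaw": 0},
    {"jaw": 0.05, "dx": 0, "dy": 0, "dz": 0, "yaw": 0},
    {"jaw": 0.05, "dx": 0, "dy": 0, "dz": -0.02, "yaw": 0}
  ]
}}

```text
t: 7.3
tool_pos: [0.4365, 0.0857, 0.0317]
orientation: [3.138, -0.131, -0.005]
force: [-0.1, 0.5, 0.1]
opening: 0.0495
gripper_force: 0.0
```

{"method": "carry_out", "body": {
  "moves": [
    {"jaw": 0.07, "dx": -0.01, "dy": 0, "dz": -0.04, "yaw": 0},
    {"jaw": 0.07, "dx": -0.01, "dy": -0.05, "dz": -0.05, "yaw": 0},
    {"jaw": 0.07, "dx": -0.01, "dy": -0.06, "dz": -0.02, "yaw": 0},
    {"jaw": 0.07, "dx": 0, "dy": -0.06, "dz": 0, "yaw": 0},
    {"jaw": 0.07, "dx": 0, "dy": -0.06, "dz": 0, "yaw": 0},
    {"jaw": 0.07, "dx": 0, "dy": -0.03, "dz": 0, "yaw": 0},
    {"jaw": 0.07, "dx": 0, "dy": 0, "dz": 0, "yaw": 0},
    {"jaw": 0.07, "dx": 0, "dy": 0, "dz": 0, "yaw": 0}
  ]
}}

```text
t: 8.3
tool_pos: [0.4304, 0.339, 0.1359]
orientation: [3.138, -0.13, -0.001]
force: [0.1, -0.9, -0.2]
opening: 0.0698
gripper_force: 0.0
```

Run:
```python
from h import *
im,m=wrist("w5");s=read_state();print(s['tool_pos'],s['opening'])
cv2.imwrite("pics/w5.png",im)
for c in blobs(im,(0,0,0),(180,255,50),100,190):print(cv2.boundingRect(c),cv2.contourArea(c),pca(c,.02,m))
print('tops')
for c in blobs(im,(0,0,120),(180,70,255),30,190):print(cv2.boundingRect(c),cv2.contourArea(c),pca(c,.032,m))
```

```text
[0.43060083 0.33871456 0.13597301] 0.0700686422577717
(227, 101, 41, 42) 1274.0 (array([0.4964, 0.362 ], dtype=float32), array([0.496 , 0.3621], dtype=float32), 1.456)
tops
(236, 115, 17, 17) 198.0 (array([0.4957, 0.3633], dtype=float32), array([0.4959, 0.3633], dtype=float32), -1.272)
```

View pics/w5.png

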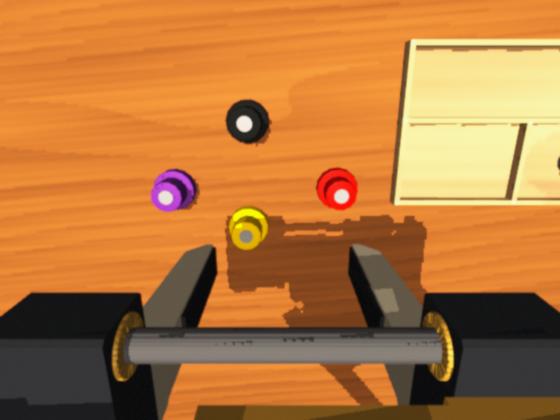

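Candidates: black (245,122), red (340,189), yellow (248,228), purple (172,190). The task rules out the purple, red and yellow ones, so the black one at (0.496,0.363) is the small foot. Here is an enlarged crop to confirm.

Run:
```python
from h import *
im=cv2.imread("pics/w5.png");cv2.imwrite("pics/c5.png",cv2.resize(im[80:250,130:370],None,fx=3,fy=3))
to((.4957,.3633),.014,1.488)
```

```text
t 8.35 tcp [0.4306 0.3387 0.136 ] toolz [-0.    -0.001 -1.   ] shift [ 0.0628 -0.03    0.1219] closing ang -1.655 q6 2.228 yaw -0.001
```

View pics/c5.png

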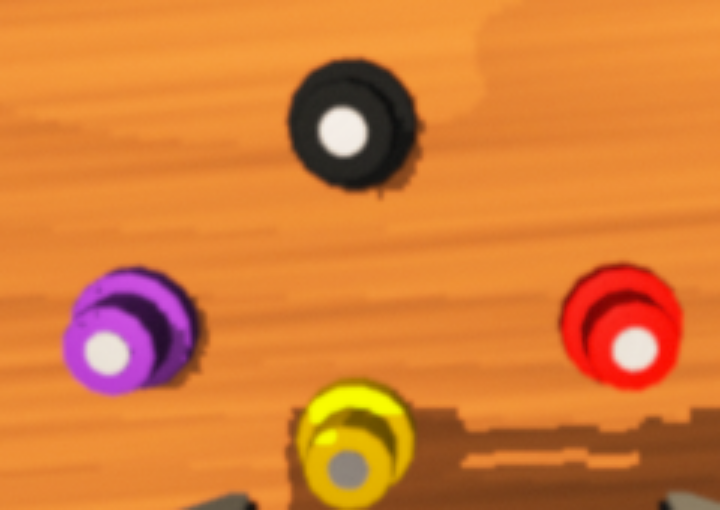

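The crop confirms it: the upper foot is all black with a steel disc, and the other three are purple, yellow and red.

{"method": "carry_out", "body": {
  "moves": [
    {"jaw": 0.07, "dx": 0.031, "dy": -0.015, "dz": 0.03, "yaw": 0},
    {"jaw": 0.07, "dx": 0.032, "dy": -0.015, "dz": 0.02, "yaw": 0},
    {"jaw": 0.07, "dx": 0, "dy": 0, "dz": 0.03, "yaw": 0},
    {"jaw": 0.07, "dx": 0, "dy": 0, "dz": 0.03, "yaw": 0},
    {"jaw": 0.07, "dx": 0, "dy": 0, "dz": 0.011, "yaw": 0},
    {"jaw": 0.07, "dx": 0, "dy": 0, "dz": 0, "yaw": 0},
    {"jaw": 0.02, "dx": 0, "dy": 0, "dz": 0, "yaw": 0},
    {"jaw": 0.02, "dx": 0, "dy": 0, "dz": 0, "yaw": 0}
  ],
  "grip_force": 15
}}

```text
t: 9.35
tool_pos: [0.497, 0.3649, 0.0169]
orientation: [-3.137, 0.131, -0.003]
force: [0.4, 0.7, -0.3]
opening: 0.0545
gripper_force: 0.0
```

{"method": "carry_out", "body": {
  "moves": [
    {"jaw": 0.02, "dx": 0, "dy": 0, "dz": 0, "yaw": 0},
    {"jaw": 0.02, "dx": 0, "dy": 0, "dz": 0, "yaw": 0},
    {"jaw": 0.02, "dx": 0, "dy": 0, "dz": 0, "yaw": 0}
  ]
}}

```text
t: 9.72
tool_pos: [0.4959, 0.3644, 0.0153]
orientation: [3.139, -0.13, 0.0]
force: [-0.0, -0.9, 0.7]
opening: 0.0253
gripper_force: 15.0
```

{"method": "carry_out", "body": {
  "moves": [
    {"jaw": 0.02, "dx": 0, "dy": 0, "dz": -0.03, "yaw": 0},
    {"jaw": 0.02, "dx": 0, "dy": 0, "dz": -0.04, "yaw": 0},
    {"jaw": 0.02, "dx": -0.01, "dy": 0.06, "dz": 0, "yaw": 0},
    {"jaw": 0.02, "dx": -0.012, "dy": 0.06, "dz": 0, "yaw": 0},
    {"jaw": 0.02, "dx": -0.011, "dy": 0.058, "dz": 0.02, "yaw": 0},
    {"jaw": 0.02, "dx": 0, "dy": 0, "dz": 0.015, "yaw": 0},
    {"jaw": 0.02, "dx": 0, "dy": 0, "dz": 0, "yaw": 0},
    {"jaw": 0.02, "dx": 0, "dy": 0, "dz": 0, "yaw": 0}
  ]
}}

```text
t: 10.72
tool_pos: [0.4493, 0.1909, 0.0511]
orientation: [-3.138, 0.129, -0.002]
force: [0.0, -0.7, -0.6]
opening: 0.0257
gripper_force: 15.0
```

Run:
```python
from h import *
to((.4476,.187),.0195,1.488)
```

```text
t 10.725 tcp [0.4493 0.1909 0.0511] toolz [ 0.001  0.001 -1.   ] shift [-0.0014  0.0041  0.0316] closing ang -1.653 q6 1.949 yaw 0.001
```

{"method": "carry_out", "body": {
  "moves": [
    {"jaw": 0.02, "dx": -0.001, "dy": 0.004, "dz": 0.02, "yaw": 0},
    {"jaw": 0.02, "dx": 0, "dy": 0, "dz": 0.012, "yaw": 0},
    {"jaw": 0.02, "dx": 0, "dy": 0, "dz": 0, "yaw": 0},
    {"jaw": 0.05, "dx": 0, "dy": 0, "dz": 0, "yaw": 0},
    {"jaw": 0.05, "dx": 0, "dy": 0, "dz": 0, "yaw": 0},
    {"jaw": 0.05, "dx": 0, "dy": 0, "dz": 0, "yaw": 0},
    {"jaw": 0.05, "dx": 0, "dy": 0, "dz": -0.03, "yaw": 0},
    {"jaw": 0.05, "dx": 0, "dy": 0, "dz": -0.04, "yaw": 0}
  ]
}}

```text
t: 11.72
tool_pos: [0.4457, 0.1854, 0.0879]
orientation: [3.138, -0.131, -0.004]
force: [1.4, 0.7, -0.3]
opening: 0.0504
gripper_force: 0.0
```

{"method": "carry_out", "body": {
  "moves": [
    {"jaw": 0.085, "dx": 0.03, "dy": -0.03, "dz": -0.04, "yaw": 0},
    {"jaw": 0.085, "dx": 0.025, "dy": -0.032, "dz": -0.02, "yaw": 0},
    {"jaw": 0.085, "dx": 0, "dy": 0, "dz": 0, "yaw": 0},
    {"jaw": 0.085, "dx": 0, "dy": 0, "dz": 0, "yaw": 0}
  ]
}}

```text
t: 12.22
tool_pos: [0.5062, 0.2427, 0.1474]
orientation: [3.138, -0.13, -0.002]
force: [-0.0, -0.7, -1.1]
opening: 0.0832
gripper_force: 0.0
```

Run:
```python
from h import *
im,m=wrist("w6");s=read_state();print(s['tool_pos'],s['opening'])
print(proj((.63,.244,.03),m),proj((.752,.139,.01),m))
for c in blobs(im,(0,0,40),(180,110,255),200,200):print(cv2.boundingRect(c),cv2.contourArea(c),pca(c,.03,m))
```

```text
[0.50579061 0.24230922 0.14701157] 0.0837801978030186
[267.34552315  38.96877009] [ 403.71589128 -164.82105338]
(292, 147, 240, 53) 11444.5 (array([0.5178, 0.1239], dtype=float32), array([0.5185, 0.1364], dtype=float32), 1.491)
(238, 0, 64, 73) 3427.0 (array([0.6315, 0.242 ], dtype=float32), array([0.631 , 0.2422], dtype=float32), 0.344)
```

View pics/w6.png

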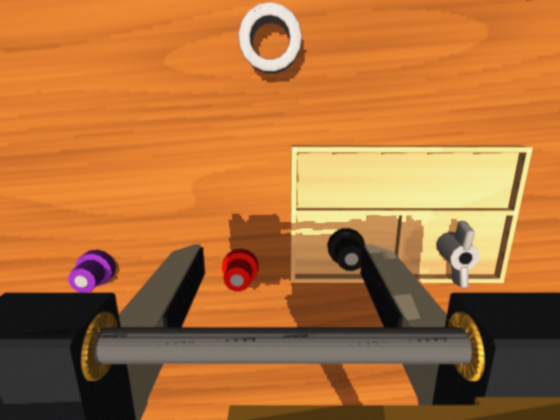

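The foot (347,248) and the nut (461,250) stand in the long tray's two pockets. The large ring's top is centred at (270,36).

Run:
```python
from h import *
m=camera_model("wrist");p=ray((270,36.5),.03,m);print(p,np.linalg.norm(ray((240,36.5),.03,m)-ray((300.5,36.5),.03,m)))
to(p,.010)
```

```text
[0.63093785 0.24146683] 0.044830828952140474
t 12.275 tcp [0.5058 0.2423 0.147 ] toolz [-0.002 -0.001 -1.   ] shift [ 0.125  -0.0097  0.1368] closing ang -1.654 q6 2.01
```

{"method": "carry_out", "body": {
  "moves": [
    {"jaw": 0.085, "dx": 0.042, "dy": -0.004, "dz": 0.02, "yaw": 0},
    {"jaw": 0.085, "dx": 0.042, "dy": -0.003, "dz": 0.02, "yaw": 0},
    {"jaw": 0.085, "dx": 0.041, "dy": -0.003, "dz": 0.02, "yaw": 0},
    {"jaw": 0.085, "dx": 0, "dy": 0, "dz": 0.03, "yaw": 0},
    {"jaw": 0.085, "dx": 0, "dy": 0, "dz": 0.03, "yaw": 0},
    {"jaw": 0.085, "dx": 0, "dy": 0, "dz": 0.016, "yaw": 0},
    {"jaw": 0.085, "dx": 0, "dy": 0, "dz": 0, "yaw": 0},
    {"jaw": 0.085, "dx": 0, "dy": 0, "dz": 0, "yaw": 0}
  ]
}}

```text
t: 13.28
tool_pos: [0.633, 0.2428, 0.0137]
orientation: [-3.138, 0.131, -0.003]
force: [0.1, 0.4, 0.3]
opening: 0.0847
gripper_force: 0.0
```

{"method": "carry_out", "body": {
  "moves": [
    {"jaw": 0.04, "dx": 0, "dy": 0, "dz": 0, "yaw": 0},
    {"jaw": 0.04, "dx": 0, "dy": 0, "dz": 0, "yaw": 0},
    {"jaw": 0.04, "dx": 0, "dy": 0, "dz": 0, "yaw": 0},
    {"jaw": 0.04, "dx": 0, "dy": 0, "dz": 0, "yaw": 0}
  ],
  "grip_force": 35
}}

```text
t: 13.78
tool_pos: [0.6323, 0.2426, 0.0123]
orientation: [3.139, -0.131, 0.0]
force: [0.1, -1.2, -0.1]
opening: 0.0497
gripper_force: 1.4
```

Run:
```python
from h import *
# short tray pockets
c=np.array([.4616,-.123]);y=-.107
Rm=np.array([[np.cos(y),-np.sin(y)],[np.sin(y),np.cos(y)]])
for s in(1,-1):p=c+Rm@[0,.041*s];print(p.round(4));to(p,.15,1.464)
```

```text
[ 0.466  -0.0822]
t 13.775 tcp [0.6323 0.2426 0.0123] toolz [ 0. -0. -1.] shift [-0.1388  0.3375 -0.1377] closing ang -1.654 q6 1.945 yaw 0.024
[ 0.4572 -0.1638]
t 13.775 tcp [0.6323 0.2426 0.0123] toolz [ 0. -0. -1.] shift [-0.1407  0.4195 -0.1377] closing ang -1.654 q6 1.945 yaw 0.024
```

{"method": "carry_out", "body": {
  "moves": [
    {"jaw": 0.04, "dx": 0, "dy": 0, "dz": 0, "yaw": 0},
    {"jaw": 0.04, "dx": 0, "dy": 0, "dz": -0.03, "yaw": 0},
    {"jaw": 0.04, "dx": 0, "dy": 0, "dz": -0.05, "yaw": 0},
    {"jaw": 0.04, "dx": -0.02, "dy": 0.04, "dz": -0.03, "yaw": 0},
    {"jaw": 0.04, "dx": -0.02, "dy": 0.05, "dz": 0, "yaw": 0},
    {"jaw": 0.04, "dx": -0.02, "dy": 0.05, "dz": 0, "yaw": 0},
    {"jaw": 0.04, "dx": -0.02, "dy": 0.05, "dz": 0, "yaw": 0},
    {"jaw": 0.04, "dx": -0.02, "dy": 0.05, "dz": 0, "yaw": 0}
  ]
}}

```text
t: 14.78
tool_pos: [0.5115, 0.0104, 0.1218]
orientation: [3.139, -0.13, -0.0]
force: [-0.2, -0.5, -1.6]
opening: 0.0472
gripper_force: 35.0
```

{"method": "carry_out", "body": {
  "moves": [
    {"jaw": 0.04, "dx": -0.02, "dy": 0.05, "dz": 0, "yaw": 0},
    {"jaw": 0.04, "dx": -0.019, "dy": 0.047, "dz": 0.02, "yaw": 0.024},
    {"jaw": 0.04, "dx": 0, "dy": 0, "dz": 0.03, "yaw": 0},
    {"jaw": 0.04, "dx": 0, "dy": 0, "dz": 0, "yaw": 0},
    {"jaw": 0.04, "dx": 0, "dy": 0, "dz": 0, "yaw": 0}
  ]
}}

```text
t: 15.4
tool_pos: [0.4662, -0.0814, 0.0729]
orientation: [-3.137, 0.167, -0.001]
force: [-0.3, 0.6, -1.0]
opening: 0.047
gripper_force: 35.0
```

Run:
```python
from h import *
print(read_state()['opening']);to((.466,-.0822),.017,1.464)
```

```text
0.04702757390615409
t 15.4 tcp [ 0.4662 -0.0814  0.0729] toolz [ 0.  0. -1.] shift [-0.0001  0.0008  0.0559] closing ang -1.677 q6 1.396 yaw 0.0
```

{"method": "carry_out", "body": {
  "moves": [
    {"jaw": 0.04, "dx": 0, "dy": 0.001, "dz": 0.03, "yaw": 0},
    {"jaw": 0.04, "dx": 0, "dy": 0, "dz": 0.016, "yaw": 0},
    {"jaw": 0.04, "dx": 0, "dy": 0, "dz": 0.01, "yaw": 0},
    {"jaw": 0.04, "dx": 0, "dy": 0, "dz": 0, "yaw": 0},
    {"jaw": 0.062, "dx": 0, "dy": 0, "dz": 0, "yaw": 0},
    {"jaw": 0.062, "dx": 0, "dy": 0, "dz": 0, "yaw": 0},
    {"jaw": 0.062, "dx": 0, "dy": 0, "dz": 0, "yaw": 0},
    {"jaw": 0.062, "dx": 0, "dy": 0, "dz": -0.03, "yaw": 0}
  ]
}}

```text
t: 16.4
tool_pos: [0.4634, -0.0821, 0.0444]
orientation: [-3.136, 0.168, 0.008]
force: [0.3, -0.5, 0.1]
opening: 0.0619
gripper_force: 0.0
```

{"method": "carry_out", "body": {
  "moves": [
    {"jaw": 0.08, "dx": 0, "dy": 0, "dz": -0.05, "yaw": 0},
    {"jaw": 0.08, "dx": 0.01, "dy": 0.04, "dz": -0.05, "yaw": 0},
    {"jaw": 0.08, "dx": 0.02, "dy": 0.04, "dz": 0, "yaw": 0},
    {"jaw": 0.08, "dx": 0.017, "dy": 0.042, "dz": 0, "yaw": 0},
    {"jaw": 0.08, "dx": 0, "dy": 0, "dz": 0, "yaw": 0},
    {"jaw": 0.08, "dx": 0, "dy": 0, "dz": 0, "yaw": 0}
  ]
}}

```text
t: 17.15
tool_pos: [0.4988, -0.2071, 0.1441]
orientation: [-3.136, 0.169, 0.001]
force: [-0.6, -0.5, -0.8]
opening: 0.0799
gripper_force: 0.0
```

Run:
```python
from h import *
im,m=wrist("w7");s=read_state();print(s['tool_pos'],s['opening'])
for c in blobs(im,(0,0,0),(180,255,60),150,200):print(cv2.boundingRect(c),cv2.contourArea(c),pca(c,.012,m))
for c in blobs(im,(0,0,120),(180,70,255),30,200):
    print(cv2.boundingRect(c),cv2.contourArea(c),pca(c,.034,m))
    if cv2.contourArea(c)<1500: to(pca(c,.034,m)[1],.014)
for c in blobs(im,(18,40,150),(40,175,255),400,250):print('tray',cv2.boundingRect(c),rect(c,.014,m))
```

```text
[ 0.49875371 -0.20668475  0.14408238] 0.08015778523207392
(43, 28, 112, 51) 2665.5 (array([ 0.629 , -0.0737], dtype=float32), array([ 0.6289, -0.074 ], dtype=float32), 1.214)
(236, 0, 66, 67) 3544.0 (array([ 0.631 , -0.2099], dtype=float32), array([ 0.629 , -0.2098], dtype=float32), 1.401)
(254, 9, 26, 29) 559.0 (array([ 0.6318, -0.2098], dtype=float32), array([ 0.6318, -0.2096], dtype=float32), 1.559)
t 17.2 tcp [ 0.4988 -0.2067  0.1441] toolz [-0.001  0.001 -1.   ] shift [ 0.1327 -0.0112  0.13  ] closing ang -1.678 q6 1.19 
tray (98, 196, 189, 54) (array([ 0.4794, -0.1233]), array([ 51., 168.]), np.float64(1.475))
tray (0, 187, 36, 63) (array([0.502 , 0.0414]), array([33., 60.]), np.float64(-0.108))
tray (0, 22, 43, 21) (array([ 0.6498, -0.0194]), array([ 8., 32.]), np.float64(1.233))
```

View pics/w7.png

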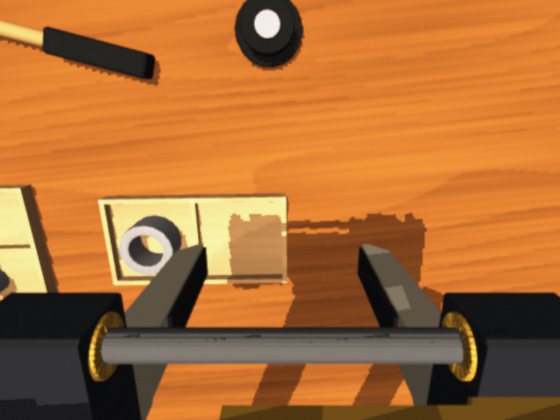

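The ring (150,245) sits in its pocket. The large foot's disc is at (267,23), and the mallet grip runs (45,38)–(153,68).

{"method": "carry_out", "body": {
  "moves": [
    {"jaw": 0.08, "dx": 0.044, "dy": -0.004, "dz": 0.02, "yaw": 0},
    {"jaw": 0.08, "dx": 0.044, "dy": -0.004, "dz": 0.02, "yaw": 0},
    {"jaw": 0.08, "dx": 0.044, "dy": -0.003, "dz": 0.02, "yaw": 0},
    {"jaw": 0.08, "dx": 0, "dy": 0, "dz": 0.03, "yaw": 0},
    {"jaw": 0.08, "dx": 0, "dy": 0, "dz": 0.03, "yaw": 0},
    {"jaw": 0.08, "dx": 0, "dy": 0, "dz": 0.009, "yaw": 0},
    {"jaw": 0.08, "dx": 0, "dy": 0, "dz": 0, "yaw": 0},
    {"jaw": 0.08, "dx": 0, "dy": 0, "dz": 0, "yaw": 0}
  ]
}}

```text
t: 18.2
tool_pos: [0.6327, -0.211, 0.0174]
orientation: [3.136, -0.168, 0.004]
force: [1.0, -0.6, 0.4]
opening: 0.08
gripper_force: 0.0
```

{"method": "carry_out", "body": {
  "moves": [
    {"jaw": 0.034, "dx": 0, "dy": 0, "dz": 0, "yaw": 0},
    {"jaw": 0.034, "dx": 0, "dy": 0, "dz": 0, "yaw": 0},
    {"jaw": 0.034, "dx": 0, "dy": 0, "dz": 0, "yaw": 0},
    {"jaw": 0.034, "dx": 0, "dy": 0, "dz": 0, "yaw": 0},
    {"jaw": 0.034, "dx": 0, "dy": 0, "dz": 0, "yaw": 0},
    {"jaw": 0.034, "dx": 0, "dy": 0, "dz": 0, "yaw": 0}
  ],
  "grip_force": 20
}}

```text
t: 18.95
tool_pos: [0.6315, -0.2107, 0.0153]
orientation: [-3.137, 0.168, 0.0]
force: [0.1, 0.2, -0.0]
opening: 0.0393
gripper_force: 20.0
```

{"method": "carry_out", "body": {
  "moves": [
    {"jaw": 0.034, "dx": 0, "dy": 0, "dz": -0.03, "yaw": 0},
    {"jaw": 0.034, "dx": 0, "dy": 0, "dz": -0.04, "yaw": 0},
    {"jaw": 0.034, "dx": -0.05, "dy": -0.007, "dz": 0, "yaw": 0},
    {"jaw": 0.034, "dx": -0.05, "dy": -0.007, "dz": 0, "yaw": 0},
    {"jaw": 0.034, "dx": -0.05, "dy": -0.007, "dz": 0, "yaw": 0},
    {"jaw": 0.034, "dx": -0.028, "dy": -0.006, "dz": 0.025, "yaw": 0},
    {"jaw": 0.034, "dx": 0, "dy": 0, "dz": 0, "yaw": 0},
    {"jaw": 0.034, "dx": 0, "dy": 0, "dz": 0, "yaw": 0}
  ]
}}

```text
t: 19.95
tool_pos: [0.4586, -0.1654, 0.0613]
orientation: [3.136, -0.168, 0.003]
force: [0.7, 0.0, -0.3]
opening: 0.0395
gripper_force: 20.0
```

Run:
```python
from h import *
print(read_state()['opening']);to((.4572,-.1638),.0195,1.464)
```

```text
0.03950264704781314
t 19.95 tcp [ 0.4586 -0.1654  0.0613] toolz [ 0.002 -0.001 -1.   ] shift [-0.0017 -0.0014  0.0418] closing ang -1.678 q6 1.227 yaw -0.0
```

{"method": "carry_out", "body": {
  "moves": [
    {"jaw": 0.034, "dx": -0.001, "dy": -0.001, "dz": 0.025, "yaw": 0},
    {"jaw": 0.034, "dx": 0, "dy": 0, "dz": 0.017, "yaw": 0},
    {"jaw": 0.034, "dx": 0, "dy": 0, "dz": 0, "yaw": 0},
    {"jaw": 0.058, "dx": 0, "dy": 0, "dz": 0, "yaw": 0},
    {"jaw": 0.058, "dx": 0, "dy": 0, "dz": 0, "yaw": 0},
    {"jaw": 0.058, "dx": 0, "dy": 0, "dz": 0, "yaw": 0},
    {"jaw": 0.058, "dx": 0, "dy": 0, "dz": -0.03, "yaw": 0},
    {"jaw": 0.058, "dx": 0, "dy": 0, "dz": -0.05, "yaw": 0}
  ]
}}

```text
t: 20.95
tool_pos: [0.4548, -0.163, 0.0975]
orientation: [-3.135, 0.168, 0.006]
force: [0.9, -0.2, 0.5]
opening: 0.0583
gripper_force: 0.0
```

{"method": "carry_out", "body": {
  "moves": [
    {"jaw": 0.06, "dx": 0.01, "dy": -0.04, "dz": -0.05, "yaw": 0},
    {"jaw": 0.06, "dx": 0.01, "dy": -0.05, "dz": -0.02, "yaw": 0},
    {"jaw": 0.06, "dx": 0.009, "dy": -0.048, "dz": 0, "yaw": 0},
    {"jaw": 0.06, "dx": 0, "dy": 0, "dz": 0, "yaw": 0},
    {"jaw": 0.06, "dx": 0, "dy": 0, "dz": 0, "yaw": 0}
  ]
}}

```text
t: 21.58
tool_pos: [0.4993, -0.0313, 0.1664]
orientation: [3.137, -0.167, -0.001]
force: [-0.5, -0.3, 0.2]
opening: 0.0598
gripper_force: 0.0
```

Run:
```python
from h import *
im,m=wrist("w8");s=read_state();print(s['tool_pos'],s['opening'])
for c in blobs(im,(0,0,0),(180,255,60),400,180):
    xy,sz,a=rect(c,.018,m);print(cv2.boundingRect(c),xy,sz,a,pca(c,.018,m));to(xy,.012,a+np.pi/2)
for c in blobs(im,(0,0,120),(180,70,255),300,180):print('white',cv2.boundingRect(c),pca(c,.022,m))
```

```text
[ 0.49925671 -0.03177519  0.16632194] 0.05999575866118468
(270, 8, 96, 50) [ 0.6274 -0.0736] [21. 79.] 1.216 (array([ 0.6278, -0.0734], dtype=float32), array([ 0.6279, -0.0737], dtype=float32), 1.219)
t 21.625 tcp [ 0.4993 -0.0318  0.1663] toolz [-0.001 -0.    -1.   ] shift [0.132  0.0278 0.1543] closing ang -1.678 q6 1.513 yaw -1.324
white (164, 0, 37, 16) (array([0.6586, 0.0321], dtype=float32), array([0.6578, 0.0317], dtype=float32), 1.48)
```

View pics/w8.png

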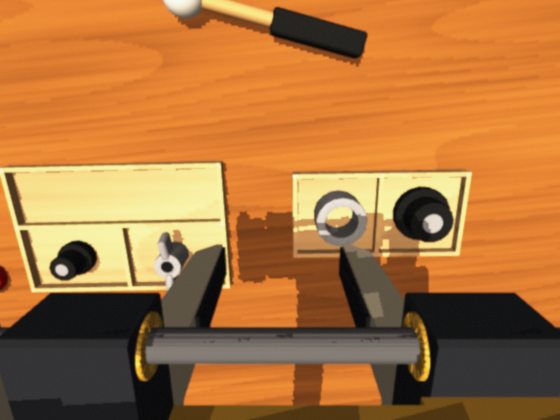

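All four small parts are in their pockets: foot (73,260), nut (170,258), ring (341,218), large foot (425,213). The mallet grip's centre is at (320,32), axis angle 1.217, and its head points left, towards +y.

{"method": "carry_out", "body": {
  "moves": [
    {"jaw": 0.06, "dx": 0.046, "dy": 0, "dz": 0.02, "yaw": 0},
    {"jaw": 0.06, "dx": 0.046, "dy": 0, "dz": 0.02, "yaw": 0},
    {"jaw": 0.06, "dx": 0.047, "dy": -0.001, "dz": 0.02, "yaw": -0.165},
    {"jaw": 0.06, "dx": 0, "dy": 0, "dz": 0, "yaw": -0.165},
    {"jaw": 0.06, "dx": 0, "dy": 0, "dz": 0, "yaw": -0.165},
    {"jaw": 0.06, "dx": 0, "dy": 0, "dz": 0, "yaw": -0.165},
    {"jaw": 0.06, "dx": 0, "dy": 0, "dz": 0, "yaw": -0.165},
    {"jaw": 0.06, "dx": 0, "dy": 0, "dz": 0, "yaw": -0.165}
  ]
}}

```text
t: 22.62
tool_pos: [0.6374, -0.0469, 0.1061]
orientation: [-2.838, -1.346, 0.001]
force: [0.5, 0.6, 0.1]
opening: 0.06
gripper_force: 0.0
```

{"method": "carry_out", "body": {
  "moves": [
    {"jaw": 0.06, "dx": 0, "dy": 0, "dz": 0, "yaw": -0.165},
    {"jaw": 0.06, "dx": 0, "dy": 0, "dz": 0, "yaw": -0.165},
    {"jaw": 0.06, "dx": 0, "dy": 0, "dz": 0, "yaw": 0},
    {"jaw": 0.06, "dx": 0, "dy": 0, "dz": 0, "yaw": 0}
  ]
}}

```text
t: 23.12
tool_pos: [0.6377, -0.0459, 0.1064]
orientation: [-2.586, -1.784, 0.001]
force: [0.0, 0.2, 0.9]
opening: 0.0598
gripper_force: 0.0
```

Run:
```python
from h import *
to((.6379,-.0454),.011,1.217+np.pi/2)
```

```text
t 23.125 tcp [ 0.6377 -0.0459  0.1064] toolz [-0. -0. -1.] shift [0.0006 0.0001 0.0954] closing ang -0.363 q6 0.211 yaw -0.009
```

{"method": "carry_out", "body": {
  "moves": [
    {"jaw": 0.06, "dx": 0, "dy": 0, "dz": 0.045, "yaw": 0},
    {"jaw": 0.06, "dx": 0, "dy": 0, "dz": 0.035, "yaw": 0},
    {"jaw": 0.06, "dx": 0, "dy": 0, "dz": 0.015, "yaw": 0},
    {"jaw": 0.06, "dx": 0, "dy": 0, "dz": 0, "yaw": 0},
    {"jaw": 0.014, "dx": 0, "dy": 0, "dz": 0, "yaw": 0},
    {"jaw": 0.014, "dx": 0, "dy": 0, "dz": 0, "yaw": 0},
    {"jaw": 0.014, "dx": 0, "dy": 0, "dz": 0, "yaw": 0},
    {"jaw": 0.014, "dx": 0, "dy": 0, "dz": 0, "yaw": 0}
  ],
  "grip_force": 30
}}

```text
t: 24.12
tool_pos: [0.6383, -0.0449, 0.0121]
orientation: [2.581, 1.79, 0.001]
force: [-0.6, 0.8, -0.8]
opening: 0.0247
gripper_force: 0.0
```

{"method": "carry_out", "body": {
  "moves": [
    {"jaw": 0.014, "dx": 0, "dy": 0, "dz": 0, "yaw": 0},
    {"jaw": 0.014, "dx": 0, "dy": 0, "dz": 0, "yaw": 0}
  ]
}}

```text
t: 24.38
tool_pos: [0.6382, -0.045, 0.0119]
orientation: [2.581, 1.79, 0.001]
force: [0.1, -0.3, 2.4]
opening: 0.0194
gripper_force: 30.0
```

Run:
```python
from h import *
print(read_state()['opening']);to((.506,.116),.1,1.488+np.pi/2)
```

```text
0.019398953293874015
t 24.375 tcp [ 0.6382 -0.045   0.0119] toolz [ 0. -0. -1.] shift [ 0.1044 -0.1802 -0.0881] closing ang -0.358 q6 0.208 yaw -0.275
```

Gripped at 19.4 mm. Lifting and carrying it over the slot.

{"method": "carry_out", "body": {
  "moves": [
    {"jaw": 0.014, "dx": 0, "dy": 0, "dz": -0.02, "yaw": 0},
    {"jaw": 0.014, "dx": 0, "dy": 0, "dz": -0.035, "yaw": 0},
    {"jaw": 0.014, "dx": 0, "dy": 0, "dz": -0.035, "yaw": 0},
    {"jaw": 0.014, "dx": 0.026, "dy": -0.045, "dz": 0, "yaw": 0},
    {"jaw": 0.014, "dx": 0.026, "dy": -0.045, "dz": 0, "yaw": 0},
    {"jaw": 0.014, "dx": 0.026, "dy": -0.045, "dz": 0, "yaw": 0},
    {"jaw": 0.014, "dx": 0.026, "dy": -0.045, "dz": 0, "yaw": -0.135},
    {"jaw": 0.014, "dx": 0, "dy": 0, "dz": 0, "yaw": -0.14}
  ]
}}

```text
t: 25.38
tool_pos: [0.5037, 0.1182, 0.1025]
orientation: [-2.303, -2.136, -0.0]
force: [0.8, -0.8, -0.6]
opening: 0.0195
gripper_force: 30.0
```

{"method": "carry_out", "body": {
  "moves": [
    {"jaw": 0.014, "dx": 0, "dy": 0, "dz": 0.03, "yaw": 0},
    {"jaw": 0.014, "dx": 0, "dy": 0, "dz": 0, "yaw": 0},
    {"jaw": 0.014, "dx": 0, "dy": 0, "dz": 0, "yaw": 0}
  ]
}}

```text
t: 25.75
tool_pos: [0.5063, 0.1155, 0.0728]
orientation: [2.312, 2.127, 0.001]
force: [0.1, -0.7, -0.2]
opening: 0.0192
gripper_force: 30.0
```

Run:
```python
from h import *
print(read_state()['opening']);to((.506,.116),.0165,1.488+np.pi/2)
im=read_camera("scene")[:,:,::-1]
cv2.imwrite("pics/s2.png",cv2.resize(im[120:290,160:400],None,fx=3,fy=3,interpolation=cv2.INTER_CUBIC))
```

```text
0.019179842505714306
t 25.75 tcp [0.5063 0.1155 0.0728] toolz [ 0.001  0.    -1.   ] shift [ 0.0004 -0.0003  0.0563] closing ang -0.083 q6 0.209 yaw -0.001
```

View pics/s2.png

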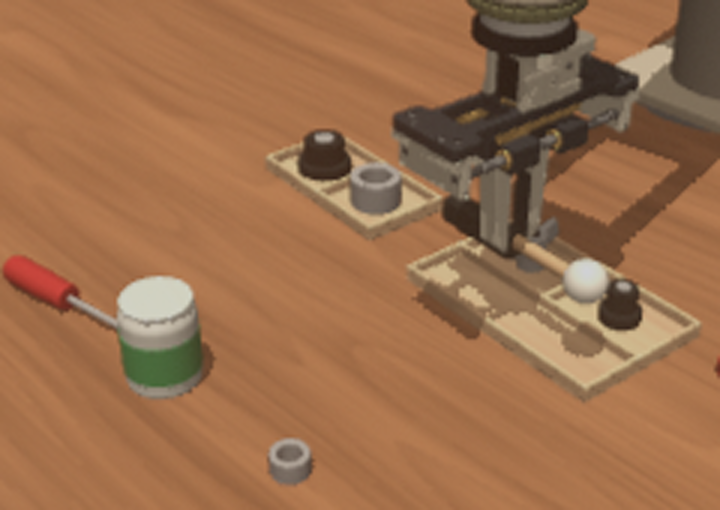

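The mallet hangs level in the gripper above the slot, with the ball at (585,280) and the grip at (465,215). Nothing else has moved. Lowering it.

{"method": "carry_out", "body": {
  "moves": [
    {"jaw": 0.014, "dx": 0, "dy": 0, "dz": 0.03, "yaw": 0},
    {"jaw": 0.014, "dx": 0, "dy": 0, "dz": 0.018, "yaw": 0},
    {"jaw": 0.014, "dx": 0, "dy": 0, "dz": 0.008, "yaw": 0},
    {"jaw": 0.014, "dx": 0, "dy": 0, "dz": 0, "yaw": 0},
    {"jaw": 0.04, "dx": 0, "dy": 0, "dz": 0, "yaw": 0},
    {"jaw": 0.04, "dx": 0, "dy": 0, "dz": 0, "yaw": 0},
    {"jaw": 0.04, "dx": 0, "dy": 0, "dz": 0, "yaw": 0},
    {"jaw": 0.04, "dx": 0, "dy": 0, "dz": -0.03, "yaw": 0}
  ]
}}

```text
t: 26.8
tool_pos: [0.5034, 0.1153, 0.0435]
orientation: [-2.309, -2.125, 0.007]
force: [0.1, 0.8, 0.8]
opening: 0.04
gripper_force: 0.0
```

{"method": "carry_out", "body": {
  "moves": [
    {"jaw": 0.04, "dx": 0, "dy": 0, "dz": -0.05, "yaw": 0},
    {"jaw": 0.04, "dx": -0.05, "dy": -0.02, "dz": -0.05, "yaw": 0},
    {"jaw": 0.04, "dx": -0.05, "dy": -0.02, "dz": -0.05, "yaw": 0},
    {"jaw": 0.04, "dx": -0.05, "dy": -0.02, "dz": 0, "yaw": 0},
    {"jaw": 0.04, "dx": -0.04, "dy": 0, "dz": 0, "yaw": 0},
    {"jaw": 0.04, "dx": 0, "dy": 0, "dz": 0, "yaw": 0},
    {"jaw": 0.04, "dx": 0, "dy": 0, "dz": 0, "yaw": 0}
  ]
}}

```text
t: 27.68
tool_pos: [0.4375, -0.054, 0.1807]
orientation: [-2.312, -2.126, -0.001]
force: [0.1, 0.3, 0.6]
opening: 0.0403
gripper_force: 0.0
```

Run:
```python
from h import *
print(read_state()['tool_pos'])
a=read_camera("scene")[110:290,160:440,::-1];b=read_camera("wrist")[:,:,::-1]
a=cv2.resize(a,(540,347),interpolation=cv2.INTER_CUBIC);b=cv2.resize(b[:240],(540,231))
cv2.imwrite("pics/end.png",np.vstack([a,b]))
```

```text
[ 0.43753495 -0.05403547  0.18066204]
```

View pics/end.png

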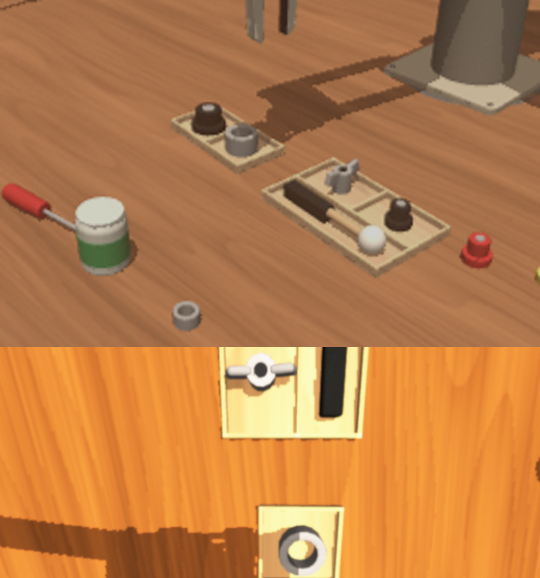

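The mallet lies in the slot, with its grip at (305,200) and ball at (372,240). The nut, both feet and the ring are upright in their pockets, and the gripper is clear of everything.

```bash
python3 -c "
from plant import *
print(close_job())"
```

```text
the job is handed in; nothing more can be done
None
```

Both kits are made up and the job is handed in at about 28 s of the 104 s allowed. The last pictures show all five parts in their places and the small ring, tin and screwdriver where they were, but the hand-in returned no verdict.

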